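# Fit the inlet filter cartridge in the vacuum pump's bayonet port and hold it

### The arm

A 6-joint arm with a two-finger parallel gripper is mounted at the origin on the work surface. World frame = base frame: x ahead of the robot, y to its left, z up, the work surface at z = 0. Lengths are in m, angles in rad, forces in N, time in s.
With the tool pointing down it reaches from about 0.3 to 0.875 m from the base axis. Payload 6.4 kg.
Tool frame: the origin (TCP) lies midway between the tips of the shut fingers; the grasp point (between the pads) lies 19 mm behind it; x points along the fingers, y is the direction in which the jaws open and shut, and the axes are right-handed (so a half turn about x gives the same grasp; the last joint's range is limited). The gripper opens to 85 mm and grips with 20 to 120 N. Pads are 22 mm wide; open, the fingers measure 114 mm over their backs; the gripper's body (76 mm by 85 mm) begins 54 mm behind the grasp point. The pads swing forward as they close: fully open they stand 13 mm farther back than shut.
Start: joints at [-1.471, 0.181, 1.607, -0, 1.354, -0.206], TCP at [0.173, -0.548, 0.231] pointing down, gripper open.
Joint ranges: [-2.99, 2.99], [-0.89, 2.07], [0.3, 2.58], [-1.14, 4.28], [0, 2.63], [-3.12, 3.12]. Speed limits (rad/s): [2.57, 2.57, 3.01, 3.14, 3.14, 3.14].

### API

Orientations are given as a unit quaternion [w, x, y, z].
In Python, from bench import ctrl gives the robot as it stands.
- The arm moves only by the tool step_arm, never from a script. Its argument "motion" is a list of rows, each a list of 7 numbers: the shift along the tool's x, y, z in mm, then the turn, a rotation vector about the tool's x, y, z in degrees, then the closure in counts, from 0 (fully open) to 255 (shut). In form: [[tx, ty, tz, rx, ry, rz, hand], ...]. A call has 1 to 10 rows; each row is the pose to reach, as a shift and turn from the pose commanded when the call began, along the tool's axes at that moment; what a row does not reach only later rows make up. A row lasts 1/8 s, in which the tool goes at most 62.5 mm and 10.7 degrees, less where a joint would pass 70% of its speed; a pose out of reach is approached as far as the arm can. A call with a gripper value outside its range is refused whole. The fingers move at their own pace and stop on an object; the grip force is fixed at half the most. Time passes only in rows, so rows that repeat a pose let the fingers close. It gives the time, the measured TCP pose, the force and the opening at its end, in the units of the state.
- ctrl.get_obs(): the state, without advancing time (a new reading comes with each control period).
- ctrl.camera(name): name is "scene" or "top" or "wrist"; returns (picture, depth): 480x640x3 uint8, red, green, blue; 480x640 float32, m along the optical axis (not along the pixel's ray), 0 where there is no reading.
- ctrl.camera_info(name): a dict with "fx", "fy", "cx", "cy" (pixels), "dist_coeffs" ([k1, k2, p1, p2, k3] as OpenCV has them; the pictures are not rectified), "T" (4x4, takes a point from camera to world coordinates); the wrist camera has in their place "hand_eye" (4x4, takes a point from camera to tool coordinates, whose origin is the TCP and whose axes are the tool frame's). Camera axes: x right, y down, z forward; pixel columns grow to the right and rows downward; lengths in m; the calibration is good to about 2 mm. A picture is of the moment at which its call begins: read the wrist's pose just before it. camera_info takes no time and is no camera call.
- ctrl.hand_in(): hands the job in, once; it reports no verdict.
The state is a dict: "time_s": time; "q": joint angles; "dq": joint speeds; "joint_efforts": joint torques, N m; "eef_pos": TCP position; "eef_rot": TCP orientation; "wrist_force": force on the tool from outside, world axes, zero at the start; "torque": the same for the moment, N m; "opening": opening from 0.0 (shut) to 1.0 (fully open).
Only numpy, scipy, OpenCV 4.12 (cv2) and the standard library are available. Lean on these libraries where they do the work, as an engineer would, in place of code of your own. Each camera call takes 0.05 s, during which the arm holds its last target. There are 200 camera calls.

### The job

Fit the filter cartridge to the vacuum pump: draw it out through the open end of its forked holder, set its two lugs in the keyways of the pump's inlet port, push it down against the spring and turn it clockwise (seen from above) a quarter turn as far as it goes. The port's return spring would turn it back until the pump is running, so finish with the gripper still holding the cartridge fully home and fully turned. Leave the flask, the bottle and the cork rings where they are.

Things in the scene. Friction and masses are not known exactly. Their poses are not given: they have to be found in the camera images.
- cartridge_wing (a point): Centre of the wing grip on top of the loose filter cartridge (0.18 kg, 106 mm tall, upright). Blue wing: 12 mm thick along x, 46 mm long along y, 38 mm high. Under it, on one axis: blue cap (54 mm diameter, top 19 mm below this point), white ribbed body, black collar (56 mm diameter, underside 63 mm below this point), spigot. z up; half a turn makes no difference.
- cartridge_lugs (a point): Mid-height of the two steel lugs on the cartridge's grey spigot, on its axis, 75 mm below the wing's centre. Spigot: 30 mm diameter, 24 mm long below the collar, chamfered nose 87 mm below the wing's centre. Lugs stand out along +y and -y (in line with the wing): 8 mm wide, 7 mm high, tips 22 mm from the axis, tops 8.5 mm below the collar. Same axes as the wing.
- holder: Fixed steel fork, top 75 mm above the bench, 5 mm thick, 84 mm wide, on a 32 mm wide post at its closed end. Its 34 mm slot runs along x, open at the -x end (tines end at x = -44 mm). Origin: on the bench under the cartridge's starting axis. The collar rests on the fork, wing across the slot, lugs under the tines: no lifting out, it slides level to -x (some 70 mm), then is free.
- port: Inlet port on top of the fixed vacuum pump: round black housing, 78 mm diameter, aluminium rim 170 mm above the bench. Origin: centre of the rim's top face; z up. Bore 34 mm in diameter, two keyways along +y and -y, 12 mm wide, reaching 25 mm from the axis, a red mark at each. Cartridge home: collar on the rim, wing centre 63 mm above this origin. Half a turn makes no difference.
- port_bore (a point): Point in the port's bore, 16 mm below the rim's top, where the sprung valve plate rests. The rim is 6 mm thick; below it the lugs turn clockwise only (from above), 1.46 rad to the stop: the first 0.16 rad free, then against the return spring. Once turned, the lugs under the rim let the cartridge rise about 2.5 mm from home.
- pump: The fixed vacuum pump, 140 mm (x) by 210 mm (y), same axes as the port: cream casing 130 mm high at +y, black finned motor end at -y. Origin on the bench under its middle; port axis at y = +30 mm, a black silencer (32 mm diameter, top 152 mm above the bench) at x = 20, y = -72 mm.
- valve (a joint): Travel of the sprung valve plate in the bore, which the spigot's nose pushes down: 0 at rest (plate 16 mm below the rim), 0.008 m with the cartridge fully home. 4 N to start, 8 N at home.
- shutoff (a joint): Turn of the spring-return shut-off sleeve that the lugs drive round: 0 at rest, grows clockwise (seen from above), stop at 1.3 rad. 0.04 N m at the start, 0.12 N m at the stop; it goes back when let go.
- flask_mid (a point): Bystander: round-bottomed glass flask of 90 mm diameter with a neck, 161 mm tall, standing in a cork ring (top 181 mm above the bench). Centre of its ball.
- cork_ring_mid (a point): Bystander: the cork ring under the flask, 90 mm diameter, 30 mm high. Its centre.
- spare_ring_mid (a point): Bystander: an empty cork ring, 90 mm diameter, 30 mm high. Its centre.
- bottle_mid (a point): Bystander: amber glass bottle with a blue cap, 60 mm diameter, 125 mm tall. Its centre.
Mind the look-alikes: they are no part of the job. What is shaped like the part that bears cartridge_wing but pink or red is not meant.

How it is judged:
By the outcome, as a careful person would: the job done as asked, in the order asked, and still so for the second after the job is handed in, while the arm keeps its last pose, push and grip.
It also fails if it takes over 51 s, if anything falls off the work surface, if the arm or the gripper's body presses on something with over 40 N, if the wrist force passes 120 N, or if a joint passes its speed limit or range.

## Working session

There is one attempt and no reset: what is moved stays moved. The work goes in short steps, Python scripts to look and compute and a tool call to move; the robot and the scene stay as the last step left them, time stands still between calls to the robot, and variables do not carry over. Pictures are saved under pics/ and viewed, about 8 in all and at most 12, crops included, and the job is handed in when it is done.

Besides the shell and the picture viewer there is one more tool, called after ">>>" as a command line: name --pt "numbers of a row" for each row, then --argument value for the rest. step_arm: Moves the arm, as the interface text tells. Its arguments: {"type":"object","properties":{"motion":{"type":"array","items":{"type":"array","items":{"type":"number"}}}},"required":["motion"]}

```bash
mkdir -p pics
cat > h.py <<'E'
import numpy as np, cv2
from scipy.spatial.transform import Rotation as R
from bench import ctrl
def cam(n,fn=None):
    o=ctrl.get_obs(); p,d=ctrl.camera(n); i=ctrl.camera_info(n)
    if n=="wrist":
        T=np.eye(4);q=o["eef_rot"];T[:3,:3]=R.from_quat([q[1],q[2],q[3],q[0]]).as_matrix();T[:3,3]=o["eef_pos"];T=T@np.array(i["hand_eye"])
    else: T=np.array(i["T"])
    np.savez(f"pics/{fn or n}.npz",p=p,d=d,T=T,K=[i["fx"],i["fy"],i["cx"],i["cy"]],D=i["dist_coeffs"])
    cv2.imwrite(f"pics/{fn or n}.png",p[...,::-1]); return p,d,T
def load(n):
    return np.load(f"pics/{n}.npz")
def ray(n,u,v):
    f=load(n);k=f["K"];K=np.array([[k[0],0,k[2]],[0,k[1],k[3]],[0,0,1]])
    x,y=cv2.undistortPoints(np.array([[[u,v]]],float),K,f["D"])[0,0]
    return f["T"][:3,3],f["T"][:3,:3]@np.array([x,y,1.])
def at_z(n,u,v,z):
    o,r=ray(n,u,v);return o+r*(z-o[2])/r[2]
def at_d(n,u,v):
    o,r=ray(n,u,v);return o+r*float(load(n)["d"][int(v),int(u)])
E
python3 - <<'E'
from h import *
print(ctrl.get_obs())
for n in("scene","top","wrist"): p,d,T=cam(n);print(n,T.round(3).tolist())
E
```

```text
{'time_s': 0.0, 'q': array([-1.47128285e+00,  1.81500385e-01,  1.60802038e+00,  2.82325345e-06,
        1.35379793e+00, -2.06296442e-01]), 'dq': array([ 0.00013969,  0.00099443, -0.00084967, -0.00196045,  0.00038249,
       -0.00017782]), 'joint_efforts': array([ 1.44872181e-03, -4.44857061e+01, -3.51336908e+01, -2.63992379e-04,
        8.67529248e-03,  8.27989197e-06]), 'eef_pos': array([ 0.17307593, -0.54775191,  0.23040104]), 'eef_rot': array([ 0.10708974,  0.69889013,  0.10830839, -0.69882305]), 'wrist_force': array([-0.46500537, -0.00563359,  0.56790044]), 'torque': array([ 0.00102447, -0.02322762,  0.07164419]), 'opening': 1.0002646736307583}
scene [[0.224, 0.734, -0.641, 1.215], [0.974, -0.177, 0.138, -0.089], [-0.012, -0.655, -0.755, 0.848], [0.0, 0.0, 0.0, 1.0]]
top [[0.004, -0.999, 0.037, 0.543], [-1.0, -0.003, 0.013, 0.034], [-0.013, -0.037, -0.999, 1.07], [0.0, 0.0, 0.0, 1.0]]
wrist [[0.301, -0.901, -0.311, 0.253], [-0.954, -0.285, -0.097, -0.522], [-0.001, 0.326, -0.945, 0.373], [0.0, 0.0, 0.0, 1.0]]
```

View pics/top.png

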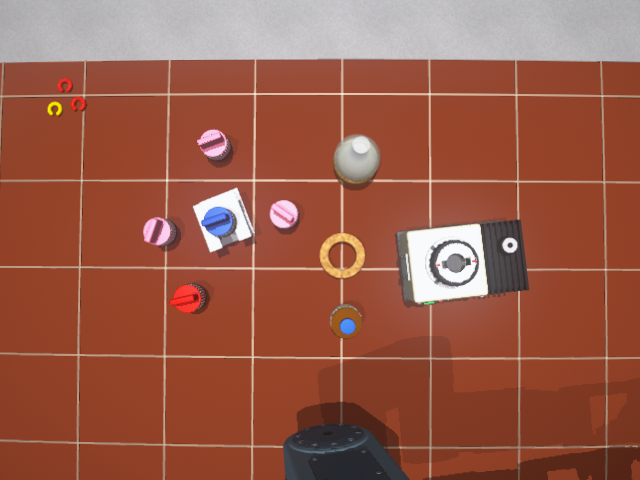

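View pics/scene.png

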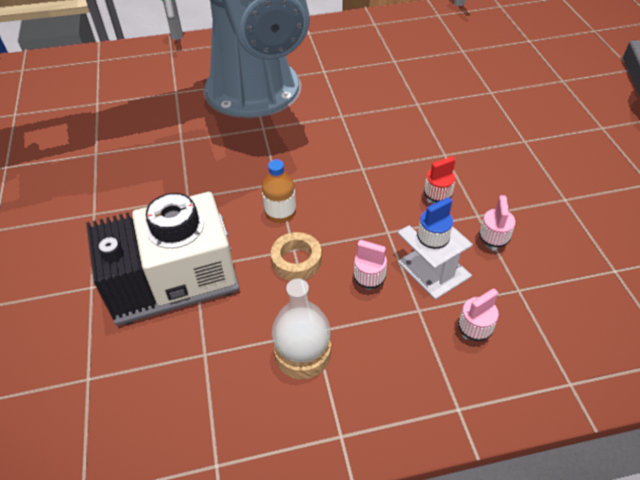

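The top view shows the blue wing at (217,221) on the white fork. The look-alikes are pink at (214,144), (159,231) and (285,214), red at (188,298), and the blue bottle cap at (347,326). I choose the blue one on the fork. The port is at about (455,263). I'll check both in close crops.

Run:
```python
import cv2,numpy as np
t=cv2.imread("pics/top.png")
a=cv2.resize(t[180:260,180:260],(400,400),interpolation=cv2.INTER_CUBIC)
b=cv2.resize(t[210:310,400:500],(400,400),interpolation=cv2.INTER_CUBIC)
cv2.imwrite("pics/c1.png",np.hstack([a,b]))
s=cv2.imread("pics/scene.png")
a=cv2.resize(s[190:300,385:495],(400,400),interpolation=cv2.INTER_CUBIC)
b=cv2.resize(s[180:260,130:210],(400,400),interpolation=cv2.INTER_CUBIC)
cv2.imwrite("pics/c2.png",np.hstack([a,b]))
```

```text
(no output)
```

View pics/c1.png

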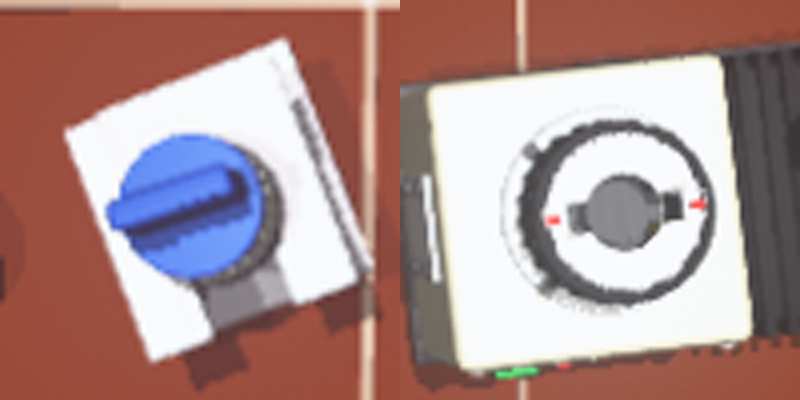

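View pics/c2.png

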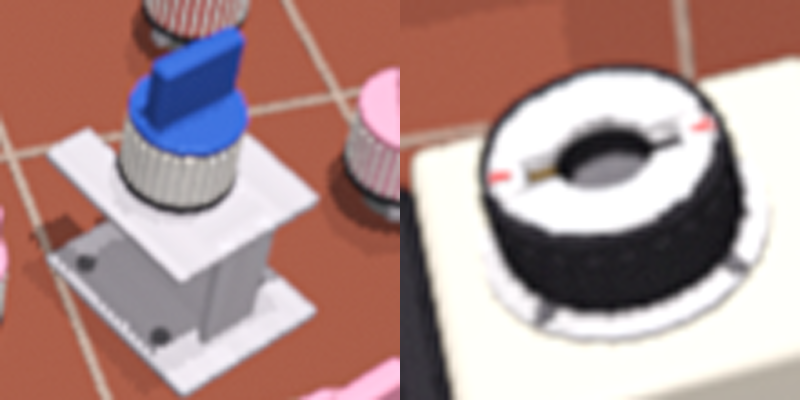

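The crops confirm the blue-winged cartridge on the fork. The slot is open towards image bottom, slightly right. On the port, the red keyway marks are at about top (438,265) and (474.5,261). Next I measure with depth.

```bash
cat >> h.py <<'E'
def cloud(n):
    f=load(n);k=f["K"];K=np.array([[k[0],0,k[2]],[0,k[1],k[3]],[0,0,1]])
    v,u=np.mgrid[:480,:640];x=cv2.undistortPoints(np.stack([u,v],-1).reshape(-1,1,2).astype(float),K,f["D"]).reshape(480,640,2)
    P=np.dstack([x,np.ones((480,640))])*f["d"][...,None]
    return P@f["T"][:3,:3].T+f["T"][:3,3],f["p"].astype(int)
def rect(n,m,P):
    q=P[m][:,:2].astype(np.float32)*1000
    if len(q)<5: print(n,"few",len(q));return
    (c,s,a)=cv2.minAreaRect(q);print(n,len(q),"c",np.round(c,1),"mean",q.mean(0).round(1),"med z",np.median(P[m][:,2]).round(4),"size",np.round(s,1),"ang",round(a,1))
E
python3 - <<'E'
from h import *
for n in("top","scene"):
    P,c=cloud(n);r,g,b=c[...,0],c[...,1],c[...,2];Z=P[...,2];print(n)
    blue=(b>130)&(r<0.5*b)&(P[...,1]>0.15)
    rect("wingtop",blue&(Z>.150)&(Z<.165),P); rect("wing",blue&(Z>.128)&(Z<.165),P);rect("cap",blue&(Z>.113)&(Z<.124),P)
    w=(c.min(-1)>150)
    rect("fork",w&(Z>.068)&(Z<.082)&(P[...,1]>.1),P)
    pp=(P[...,1]<0)&(Z>.163)&(Z<.177)&(P[...,0]>.3)&(P[...,0]<.7)&(P[...,1]>-.25)
    rect("rim",pp&w,P)
    red=(r>180)&(g<130)&pp
    nn,l,st,ce=cv2.connectedComponentsWithStats(red.astype(np.uint8))
    for i in range(1,nn):
        if st[i,4]>1: print("red",ce[i],st[i,4],at_z(n,*ce[i],.17).round(4))
    rect("pumptop",w&(Z>.125)&(Z<.135)&(P[...,1]<0)&(P[...,1]>-.4),P)
    for nm,ref in (("bottle",(.36,.03)),("flask",(.6,.0)),("spare",(.45,.03))):pass
P,c=cloud("top")
for u,v in((360,145),(347,326),(342,255),(343,238),(510,245),(285,214),(188,298)):print(u,v,P[v,u].round(3))
print("marks",at_z("top",438.25,264.75,.17),at_z("top",474.5,261,.17))
E
```

```text
top
wingtop 175 c [610.3 227.5] mean [610.1 226.9] med z 0.1563 size [12.6 44.6] ang 19.7
wing 179 c [610.4 227.2] mean [610.3 226.5] med z 0.1563 size [12.6 45.3] ang 19.7
cap 373 c [609.3 227.2] mean [607.7 225.5] med z 0.1186 size [50.1 49.7] ang 25.6
fork 1472 c [630.8 223.6] mean [627.1 226.7] med z 0.074 size [235.3 247.9] ang 57.9
rim 880 c [ 539.6 -192.6] mean [ 536.2 -192. ] med z 0.1701 size [74. 73.] ang 24.0
red [474.2 260.6] 5 [ 0.5388 -0.2228  0.17  ]
red [438. 265.] 3 [ 0.5311 -0.1607  0.17  ]
pumptop 3329 c [ 619.9 -147.5] mean [ 541.2 -174.4] med z 0.13 size [346.5 162.3] ang 24.5
scene
wingtop 194 c [610.1 228.3] mean [611.7 228.1] med z 0.157 size [12.8 43.7] ang 19.0
wing 358 c [610.3 228.2] mean [613.1 228.3] med z 0.1514 size [13.1 44. ] ang 19.0
cap 330 c [615.6 226.9] mean [619.  228.3] med z 0.1198 size [51.2 42.6] ang 67.5
fork 1853 c [635.2 228.1] mean [654.3 240.4] med z 0.0745 size [228.1 247. ] ang 58.1
rim 888 c [ 533.4 -191. ] mean [ 533.1 -190.8] med z 0.1699 size [72.9 70. ] ang 50.8
pumptop 3016 c [ 289.8 -212.6] mean [ 562.7 -169.4] med z 0.1298 size [980.2 269.3] ang 8.9
360 145 [ 0.735 -0.027  0.182]
347 326 [ 0.421 -0.007  0.126]
342 255 [ 0.548 -0.003 -0.004]
343 238 [ 0.582 -0.003  0.031]
510 245 [ 0.566 -0.291  0.152]
285 214 [0.623 0.106 0.109]
188 298 [0.468 0.284 0.104]
marks [ 0.53150224 -0.16115032  0.17      ] [ 0.53808079 -0.22332381  0.17      ]
```

Measured values:
- **Wing:** about (610, 228), yaw about 19.5°.
- **Port:** about (534.5, −192), yaw about 6.3°.

First I move above the port, aligned with its yaw, for a wrist view on the way.

>>> step_arm --pt "-40 -25 -48 -8 0 0 0" --pt "-99 -50 -96 -16 0 0 0" --pt "-99 -75 -146 -24 0 0 0" --pt "-99 -100 -196 -32 0 0 0" --pt "-99 -125 -246 -40 0 0 0" --pt "-99 -150 -296 -48 0 0 0" --pt "-99 -175 -346 -57 0 0 0" --pt "-99 -205 -400 -67 0 0 0" --pt "-99 -231 -453 -77 0 0 0" --pt "-99 -231 -453 -79 0 0 0"

```text
time_s: 1.4
eef_pos: [0.5375, -0.1882, 0.3296]
eef_rot: [0.529, 0.469, 0.53, -0.468]
wrist_force: [-0.2, -0.6, 1.0]
opening: 1.003
```

>>> step_arm --pt "0 0 0 0 0 0 0" --pt "0 0 0 0 0 0 0"

```text
time_s: 1.65
eef_pos: [0.5348, -0.1927, 0.3302]
eef_rot: [0.527, 0.471, 0.527, -0.472]
wrist_force: [-0.3, 0.0, -0.1]
opening: 0.996
```

Run:
```python
from h import *
o=ctrl.get_obs();print(o["time_s"],o["eef_pos"],o["eef_rot"],o["q"])
cam("wrist","w_port")
P,c=cloud("w_port");Z=P[...,2];r,g,b=c[...,0],c[...,1],c[...,2]
pp=(Z>.163)&(Z<.177);w=c.min(-1)>150
rect("rim",pp&w,P)
red=((r>150)&(g<130)&(r-g>50)&pp).astype(np.uint8)
nn,l,st,ce=cv2.connectedComponentsWithStats(red)
for i in range(1,nn):
    if st[i,4]>5: print("red",ce[i],st[i,4],at_z("w_port",*ce[i],.17).round(4))
```

```text
1.65 [ 0.53480119 -0.19273714  0.33018333] [ 0.52688019  0.47136547  0.52704687 -0.47162851] [-5.54449382e-01  1.01544348e-01  1.49801163e+00 -3.25274657e-04
  1.54233371e+00 -6.65430128e-01]
rim 3906 c [ 538.7 -189.5] mean [ 536.1 -187.5] med z 0.1698 size [73.2 72.4] ang 33.8
red [317.89473684 252.57894737] 19 [ 0.5375 -0.2208  0.17  ]
```

View pics/w_port.png

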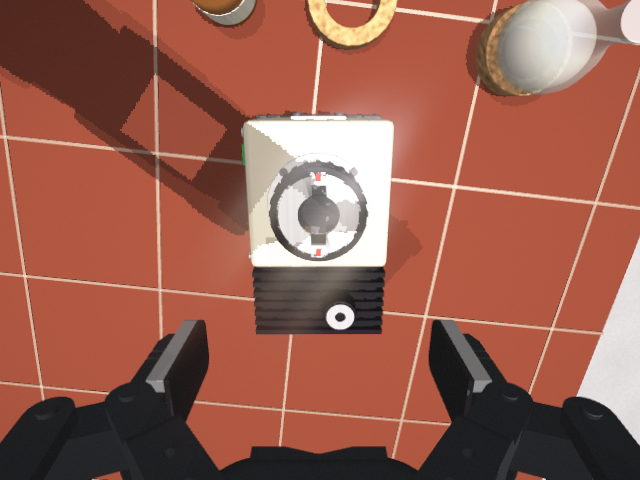

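The wrist view shows the port with red marks at about (318,176) and (318,252.6). Next I move above the cartridge at the same stand-off.

>>> step_arm --pt "13 14 -48 -1.5 0 0 0" --pt "13 28 -96 -3 0 0 0" --pt "13 43 -146 -4.5 0 0 0" --pt "13 60 -200 -6 0 0 0" --pt "13 77 -258 -8 0 0 0" --pt "13 94 -316 -10 0 0 0" --pt "13 110 -370 -12 0 0 0" --pt "13 122 -410 -13 0 0 0" --pt "13 122 -410 -13 0 0 0" --pt "13 122 -410 -13 0 0 0"

```text
time_s: 2.95
eef_pos: [0.6103, 0.2282, 0.3172]
eef_rot: [0.577, 0.408, 0.577, -0.409]
wrist_force: [-0.8, -0.1, 0.5]
opening: 1.004
```

```bash
cat >> h.py <<'E'
def tool():
    o=ctrl.get_obs();q=o["eef_rot"];M=R.from_quat([q[1],q[2],q[3],q[0]]).as_matrix();return np.array(o["eef_pos"]),M,o
E
python3 - <<'E'
from h import *
a=at_z("w_port",318,176,.17);b=at_z("w_port",317.9,252.6,.17)
print("port marks",a.round(4),b.round(4),((a+b)/2).round(4),"yaw",np.degrees(np.arctan2(-(a-b)[0],(a-b)[1])))
p,M,o=tool();print(o["time_s"],p,M.round(4).tolist(),o["q"].round(3))
cam("wrist","w_cart")
P,c=cloud("w_cart");Z=P[...,2];r,g,b=c[...,0],c[...,1],c[...,2]
blue=(b>130)&(r<.5*b)
near=np.hypot(P[...,0]-.61,P[...,1]-.228)<.06
rect("wingtop",blue&near&(Z>.150),P)
m=(blue&near&(Z>.150));rr=cv2.minAreaRect(np.argwhere(m)[:,::-1].astype(np.float32));print("px",rr,at_z("w_cart",*rr[0],.157))
rect("fork",(Z>.07)&(Z<.08)&near&(c.min(-1)>130),P)
E
```

```text
port marks [ 0.5306 -0.158   0.17  ] [ 0.5375 -0.2208  0.17  ] [ 0.5341 -0.1894  0.17  ] yaw 6.277180291635353
2.95 [0.61031081 0.22817957 0.31715908] [[-0.0003, 0.9431, 0.3326], [-0.0006, 0.3326, -0.9431], [-1.0, -0.0005, 0.0004]] [ 1.760e-01  2.970e-01  1.294e+00 -1.000e-03  1.550e+00 -1.630e-01]
wingtop 202 c [604.1 233.4] mean [602.9 240.1] med z 0.1566 size [ 7.7 35.4] ang 10.9
px ((312.9189147949219, 210.48648071289062), (9.86393928527832, 42.743736267089844), 9.462322235107422) [0.60380418 0.23380801 0.157     ]
fork 4129 c [611.  231.2] mean [615.2 240.7] med z 0.0747 size [94.2 84.5] ang 21.7
```

View pics/w_cart.png

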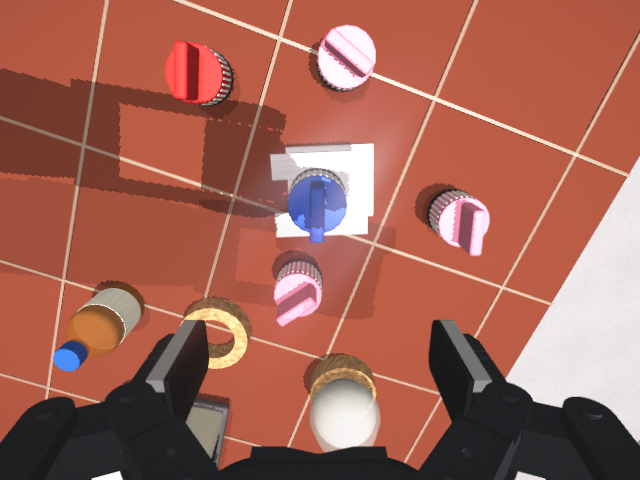

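Run:
```python
from h import *
P,c=cloud("w_cart");Z=P[...,2];r,g,b=c[...,0],c[...,1],c[...,2]
near=np.hypot(P[...,0]-.61,P[...,1]-.228)<.05
m=(b>1.4*r)&near&(Z>.150);rect("wingtop",m,P)
rr=cv2.minAreaRect(np.argwhere(m)[:,::-1].astype(np.float32));print("px",rr,at_z("w_cart",*rr[0],.157))
p,M,o=tool()
d=M.T@(np.array([.6102,.2279,.120])-p);print("to grasp",d*1000)
```

```text
wingtop 800 c [608.4 230.7] mean [607.8 231.9] med z 0.1564 size [11.4 45.6] ang 19.2
px ((317.0, 214.5), (55.0, 14.0), 90.0) [0.60795807 0.23178021 0.157     ]
to grasp [ 1.97301551e+02 -9.31273473e-02 -2.40904804e-01]
```

>>> step_arm --pt "40 0 -1 0 0 0 0" --pt "80 0 -1 0 0 0 0" --pt "120 -0.5 -1 0 0 0 0" --pt "150 -0.5 -1 0 0 0 0" --pt "175 -0.5 -1 0 0 0 0" --pt "193 -0.5 -1 0 0 0 0" --pt "193 -0.5 -1 0 0 0 0" --pt "193 -0.5 -1 0 0 0 120" --pt "193 -0.5 -1 0 0 0 180" --pt "193 -0.5 -1 0 0 0 255"

```text
time_s: 4.25
eef_pos: [0.6099, 0.2305, 0.1253]
eef_rot: [0.578, 0.408, 0.577, -0.408]
wrist_force: [-1.1, -0.1, 0.1]
opening: 0.38
```

>>> step_arm --pt "0 0 0 0 0 0 255" --pt "0 0 0 0 0 0 255" --pt "0 0 0 0 0 0 255" --pt "0 0 0 0 0 0 255" --pt "0 0 0 0 0 0 255"

```text
time_s: 4.88
eef_pos: [0.6094, 0.2304, 0.1246]
eef_rot: [0.578, 0.408, 0.578, -0.408]
wrist_force: [-1.3, -0.5, 3.1]
opening: 0.13
```

>>> step_arm --pt "0 -5 0 0 0 0 255" --pt "0 -12 0 0 0 0 255" --pt "0 -20 0 0 0 0 255" --pt "0 -28 0 0 0 0 255" --pt "0 -37 0 0 0 0 255" --pt "0 -46 0 0 0 0 255" --pt "0 -56 0 0 0 0 255" --pt "0 -66 0 0 0 0 255" --pt "0 -76 0 0 0 0 255" --pt "0 -84 0 0 0 0 255"

```text
time_s: 6.12
eef_pos: [0.5283, 0.2018, 0.1232]
eef_rot: [0.577, 0.407, 0.578, -0.409]
wrist_force: [-0.7, 0.1, -2.5]
opening: 0.135
```

>>> step_arm --pt "0 -3 0 0 0 0 255" --pt "-15 -3 0 0 0 0 255" --pt "-40 -3 0 0 0 0 255" --pt "-70 -3 0 0 0 0 255" --pt "-100 -3 0 0 0 0 255" --pt "-130 -3 0 0 0 0 255" --pt "-160 -3 0 0 0 0 255" --pt "-160 -3 0 0 0 0 255" --pt "-160 -3 0 0 0 0 255"

```text
time_s: 7.25
eef_pos: [0.527, 0.2012, 0.2835]
eef_rot: [0.577, 0.408, 0.578, -0.408]
wrist_force: [-0.1, -0.2, -2.1]
opening: 0.13
```

Run:
```python
from h import *
p,M,o=tool();print(o["time_s"],p,M.round(4).tolist(),o["wrist_force"],o["opening"])
for n in("top","scene"):
    cam(n,n+"2");P,c=cloud(n+"2");Z=P[...,2];r,b=c[...,0],c[...,2]
    m=(b>1.4*r)&(b>60)&(Z>.2)&(np.hypot(P[...,0]-p[0],P[...,1]-p[1])<.06)
    rect(n,m,P); print(np.percentile(P[m][:,2],[2,50,98]) if m.any() else 0)
    d=load(n+"2")["d"]
a=cv2.imread("pics/scene2.png")[0:300,300:640];b=cv2.imread("pics/top2.png")[150:350,150:390]
cv2.imwrite("pics/v2.png",np.hstack([cv2.resize(a,(400,353)),cv2.resize(b,(400,333))[:353] if 0 else cv2.copyMakeBorder(cv2.resize(b,(400,333)),0,20,0,0,0)]))
```

```text
7.25 [0.52700997 0.20118273 0.28345878] [[-0.001, 0.9425, 0.3342], [-0.0001, 0.3342, -0.9425], [-1.0, -0.001, -0.0002]] [-0.0605349  -0.15896413 -2.05002436] 0.130133487764638
top 2640 c [523.8 189.8] mean [517.6 195.5] med z 0.6396 size [62.6 97. ] ang 6.3
[0.27657555 0.6396421  0.64685725]
scene 622 c [539.8 197.4] mean [538.7 192.9] med z 0.2799 size [51.3 54.8] ang 76.9
[0.27489964 0.27991933 0.32349154]
```

View pics/v2.png

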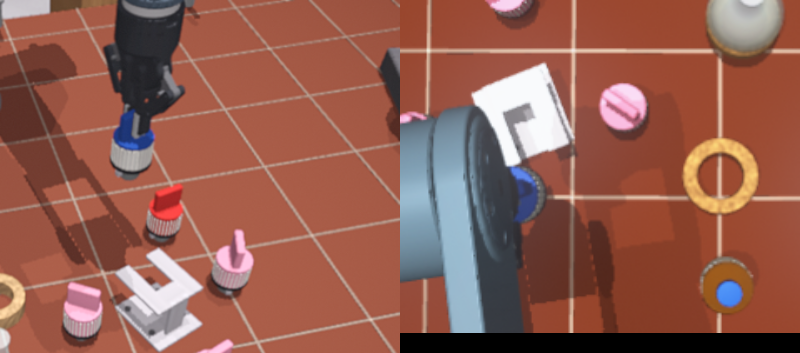

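The cartridge is out of the fork, upright and in the grip. Next I carry it over the port.

>>> step_arm --pt "0 -12 37 1.5 0 0 255" --pt "0 -26 78 3 0 0 255" --pt "0 -42 125 5 0 0 255" --pt "0 -58 172 7 0 0 255" --pt "0 -74 220 9 0 0 255" --pt "0 -90 268 10.5 0 0 255" --pt "0 -104 310 12 0 0 255" --pt "0 -115 345 13.2 0 0 255" --pt "0 -123.8 370.6 13.2 0 0 255" --pt "0 -123.8 370.6 13.2 0 0 255"

```text
time_s: 8.6
eef_pos: [0.5338, -0.191, 0.2826]
eef_rot: [0.525, 0.472, 0.527, -0.473]
wrist_force: [0.6, 0.9, -2.3]
opening: 0.129
```

>>> step_arm --pt "15 0 0 0 0 0 255" --pt "30 0 0 0 0 0 255" --pt "30 0 0 0 0 0 255" --pt "30 0 0 0 0 0 255"

```text
time_s: 9.1
eef_pos: [0.5347, -0.1889, 0.2542]
eef_rot: [0.527, 0.471, 0.527, -0.471]
wrist_force: [0.5, 0.7, -1.8]
opening: 0.131
```

Run:
```python
from h import *
p,M,o=tool();print(o["time_s"],p,M.round(4).tolist(),o["wrist_force"],o["opening"],o["q"].round(3))
cam("scene","scene3");cam("wrist","w3")
a=cv2.imread("pics/scene3.png")[60:300,80:280];b=cv2.imread("pics/w3.png")
cv2.imwrite("pics/v3.png",np.hstack([cv2.resize(a,(400,480),interpolation=cv2.INTER_CUBIC),cv2.copyMakeBorder(cv2.resize(b,(400,300)),0,180,0,0,0)]))
```

```text
9.1 [ 0.53466155 -0.1889138   0.25423333] [[-0.0001, 0.9938, 0.1109], [0.0001, 0.1109, -0.9938], [-1.0, -0.0001, -0.0001]] [ 0.45357655  0.70087684 -1.76396015] 0.13119760195440625 [-0.549  0.144  1.602  0.     1.396 -0.66 ]
```

View pics/v3.png

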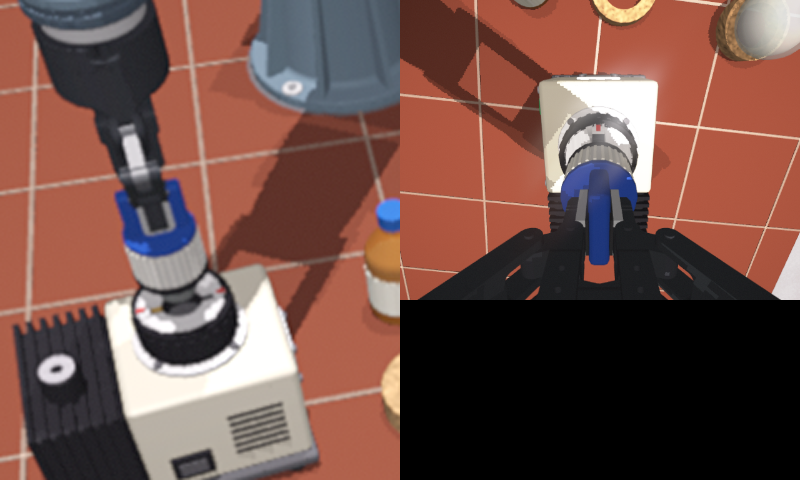

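>>> step_arm --pt "4 0 0 0 0 0 255" --pt "8 0 0 0 0 0 255" --pt "12 0 0 0 0 0 255" --pt "16 0 0 0 0 0 255" --pt "16 0 0 0 0 0 255"

```text
time_s: 9.82
eef_pos: [0.5343, -0.1893, 0.2377]
eef_rot: [0.526, 0.472, 0.527, -0.472]
wrist_force: [-0.2, -0.6, -2.8]
opening: 0.129
```

>>> step_arm --pt "2 0 0 0 0 0 255" --pt "4 0 0 0 0 0 255" --pt "6 0 0 0 0 0 255" --pt "8 0 0 0 0 0 255" --pt "8 0 0 0 0 0 255"

```text
time_s: 10.45
eef_pos: [0.5344, -0.1893, 0.2301]
eef_rot: [0.527, 0.472, 0.527, -0.472]
wrist_force: [-0.5, 0.4, -1.9]
opening: 0.127
```

The nose is about 13 mm in with no contact force, so the lugs are in the keyways. I continue down against the valve spring.

>>> step_arm --pt "2 0 0 0 0 0 255" --pt "4 0 0 0 0 0 255" --pt "6 0 0 0 0 0 255" --pt "8 0 0 0 0 0 255" --pt "8 0 0 0 0 0 255"

```text
time_s: 11.08
eef_pos: [0.5347, -0.1896, 0.2226]
eef_rot: [0.527, 0.472, 0.527, -0.472]
wrist_force: [-1.8, -0.4, 4.1]
opening: 0.129
```

>>> step_arm --pt "1 0 0 0 0 0 255" --pt "2 0 0 0 0 0 255" --pt "3 0 0 0 0 0 255" --pt "3 0 0 0 0 0 255"

```text
time_s: 11.58
eef_pos: [0.5347, -0.1896, 0.2196]
eef_rot: [0.527, 0.472, 0.527, -0.472]
wrist_force: [-1.1, 0.3, 6.4]
opening: 0.132
```

>>> step_arm --pt "0.5 0 0 0 0 0 255" --pt "1 0 0 0 0 0 255" --pt "1 0 0 0 0 0 255"

```text
time_s: 11.95
eef_pos: [0.5348, -0.1896, 0.2195]
eef_rot: [0.527, 0.472, 0.526, -0.472]
wrist_force: [-3.6, 1.1, 10.0]
opening: 0.13
```

>>> step_arm --pt "0 0 0 6 0 0 255" --pt "0 0 0 12 0 0 255" --pt "0 0 0 18 0 0 255" --pt "0 0 0 24 0 0 255" --pt "0 0 0 30 0 0 255" --pt "0 0 0 30 0 0 255"

```text
time_s: 12.7
eef_pos: [0.5354, -0.1899, 0.2195]
eef_rot: [0.387, 0.593, 0.386, -0.592]
wrist_force: [-0.2, 1.7, 8.5]
opening: 0.127
```

Run:
```python
from h import *
p,M,o=tool();print(p,"yaw",np.degrees(np.arctan2(M[1,1],M[0,1])),o["wrist_force"],o["torque"],o["opening"],M[2].round(4))
```

```text
[ 0.53537849 -0.18986106  0.21945727] yaw -23.73870899649475 [-0.249886    1.72733047  8.5452976 ] [0.05749788 0.2126079  0.08436129] 0.12660712902460325 [-1.0e+00  2.6e-03  3.0e-04]
```

>>> step_arm --pt "0 0 0 6 0 0 255" --pt "0 0 0 12 0 0 255" --pt "0 0 0 18 0 0 255" --pt "0 0 0 24 0 0 255" --pt "0 0 0 30 0 0 255" --pt "0 0 0 36 0 0 255" --pt "0 0 0 42 0 0 255" --pt "0 0 0 48 0 0 255" --pt "0 0 0 48 0 0 255"

```text
time_s: 13.82
eef_pos: [0.5353, -0.1902, 0.2195]
eef_rot: [0.113, 0.699, 0.111, -0.698]
wrist_force: [-1.4, -0.4, 7.3]
opening: 0.127
```

Run:
```python
from h import *
p,M,o=tool();print(p,"yaw",np.degrees(np.arctan2(M[1,1],M[0,1])),o["wrist_force"],o["torque"],o["opening"],M[2].round(4))
```

```text
[ 0.53530101 -0.19022086  0.21945088] yaw -71.73755996939714 [-1.35583429 -0.39706708  7.32064025] [-0.19828025  0.3218862   0.01830242] 0.1267438431920911 [-1.      0.0025 -0.0014]
```

>>> step_arm --pt "0 0 0 3 0 0 255" --pt "0 0 0 5 0 0 255" --pt "0 0 0 5 0 0 255"

```text
time_s: 14.2
eef_pos: [0.5353, -0.1902, 0.2194]
eef_rot: [0.083, 0.703, 0.081, -0.702]
wrist_force: [-1.3, 0.4, 8.4]
opening: 0.132
```

Run:
```python
from h import *
p,M,o=tool();print(p,"yaw",np.degrees(np.arctan2(M[1,1],M[0,1])),o["wrist_force"],o["torque"],o["q"][5],o["joint_efforts"][5])
```

```text
[ 0.53526363 -0.1902483   0.21941727] yaw -76.69376306600553 [-1.30947728  0.38694205  8.416291  ] [-0.24371381  0.30125872  0.08826017] 0.7887351530191049 0.24658975191414356
```

>>> step_arm --pt "0 0 0 3 0 0 255" --pt "0 0 0 5 0 0 255" --pt "0 0 0 5 0 0 255"

```text
time_s: 14.58
eef_pos: [0.5352, -0.1901, 0.2195]
eef_rot: [0.053, 0.706, 0.051, -0.705]
wrist_force: [-1.3, -1.5, 8.8]
opening: 0.127
```

Run:
```python
from h import *
p,M,o=tool();print(p,"yaw",np.degrees(np.arctan2(M[1,1],M[0,1])),o["wrist_force"],o["torque"],o["q"][5],o["joint_efforts"][5])
```

```text
[ 0.53516201 -0.19014128  0.21948244] yaw -81.51085492020673 [-1.31259249 -1.46084997  8.78256845] [-0.17910076  0.43911125  1.58665267] 0.8735083065009885 1.7100149765610695
```

The torque jumped to 1.6 N·m at a yaw of −81.5°, so the stop is reached. I ease the twist slightly, keep it preloaded, add a bit of down-push, and verify.

>>> step_arm --pt "0.5 0 0 -0.7 0 0 255" --pt "1 0 0 -1.4 0 0 255" --pt "1 0 0 -1.4 0 0 255" --pt "1 0 0 -1.4 0 0 255" --pt "1 0 0 -1.4 0 0 255" --pt "1 0 0 -1.4 0 0 255"

```text
time_s: 15.32
eef_pos: [0.5353, -0.1902, 0.2195]
eef_rot: [0.062, 0.705, 0.06, -0.704]
wrist_force: [-4.7, -0.8, 13.7]
opening: 0.13
```

Run:
```python
from h import *
p,M,o=tool();print(o["time_s"],p,"yaw",np.degrees(np.arctan2(M[1,1],M[0,1])),o["wrist_force"],o["torque"],o["opening"])
cam("scene","scene4");cam("wrist","w4")
a=cv2.imread("pics/scene4.png")[100:300,80:280];b=cv2.imread("pics/w4.png")[160:480,160:480]
cv2.imwrite("pics/v4.png",np.hstack([cv2.resize(a,(400,400),interpolation=cv2.INTER_CUBIC),cv2.resize(b,(400,400))]))
P,c=cloud("scene4");Z=P[...,2];r,bl=c[...,0],c[...,2]
m=(bl>1.4*r)&(bl>60)&(np.hypot(P[...,0]-p[0],P[...,1]-p[1])<.05)
rect("cap",m&(Z>.205)&(Z<.222),P);rect("wingtop",m&(Z>.24)&(Z<.26),P)
```

```text
15.325 [ 0.53529098 -0.19020389  0.21945608] yaw -80.13164191749566 [-4.74945321 -0.83868785 13.7250306 ] [0.00455439 0.76744454 1.22330883] 0.12972766107380826
cap 386 c [ 542.5 -188.4] mean [ 546.9 -188.5] med z 0.2139 size [40.5 51. ] ang 12.6
wingtop 222 c [ 537.9 -189.9] mean [ 542.5 -189. ] med z 0.2522 size [44.8 13.5] ang 10.7
```

View pics/v4.png

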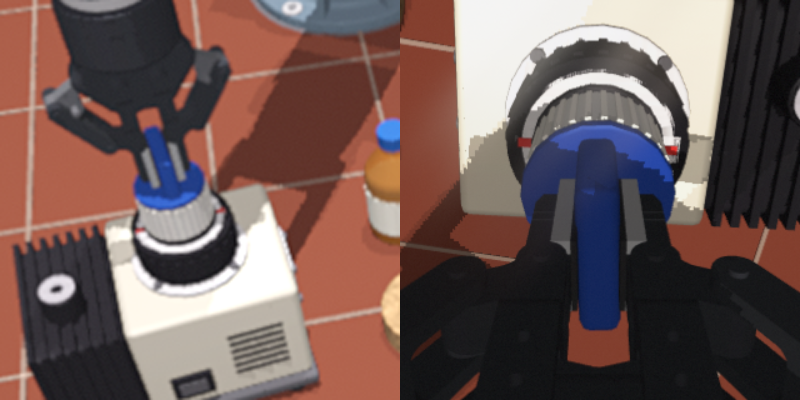

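The cartridge is seated, with the cap top at 0.2139 m against 0.214 m expected. The wing yaw is about −79°, and the twist is still loaded against the stop. I'm handing in.

```bash
python3 -c "
from bench import ctrl
print(ctrl.hand_in()); o=ctrl.get_obs(); print(o['time_s'],o['eef_pos'],o['wrist_force'],o['torque'])"
```

```text
the job is handed in; nothing more can be done
None
the job is handed in; nothing more can be done
```

The filter cartridge is fitted to the pump, and I handed the job in at about 15.4 s with the gripper still holding it home and turned. I drew the blue-winged cartridge out through the fork's open end and carried it over the bystanders. Then I set its lugs in the keyways, pushed it down onto the rim and turned it clockwise to the stop.

Last checks before hand-in:
- **Fully home:** the cap top measured 0.2139 m above the bench, against 0.214 m expected. The push on the rim read about 14 N.
- **Fully turned:** the wing had turned about 85.6° by the scene camera, against 83.7° nominal; I put the difference down to lug clearance, grip give and measuring error. About 1.2 N·m of twist was still pressing on the stop.
- **Bystanders:** the path kept clear of the flask, bottle and cork rings, but I made no separate measurement of them afterwards.

The wrist camera differed from the two fixed cameras by 2–3 mm. I aimed using the offset between cartridge and port, on which all three agreed to within about 2.5 mm. The lugs went into the keyways without noticeable contact force.

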